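Lock the kimchi box lid with its quarter-turn knob

ROBOT

A 7-joint arm with a two-finger parallel gripper is mounted at the origin on the work surface. World frame = base frame: x ahead of the robot, y to its left, z up, the work surface at z = 0. Lengths are in m, angles in rad, forces in N, time in s.
With the tool pointing down it reaches from about 0.425 to 0.925 m from the base axis. Payload 6.8 kg.
Tool frame: the origin (TCP) lies at the very end of the fingers, on their centre line; the grasp point (between the pads) lies 19 mm behind it; z points along the fingers, y is the line along which they close (so a half turn about z gives the same grasp; the last joint's range is limited). The gripper opens to 85 mm and grips with 20 to 120 N. Pads are 22 mm wide; open, the fingers measure 114 mm over their backs; the gripper's body (76 mm by 85 mm) begins 54 mm behind the grasp point. The pads swing forward as they close: fully open they stand 13 mm farther back than shut.
Start: joints at [-1.353, 0.477, 0.022, 1.555, -0.011, 1.109, -0.083], TCP at [0.216, 0.64, 0.231] pointing down, gripper open.
Joint ranges: [-2.96, 2.96], [-0.34, 2.1], [-1.41, 1.46], [0.24, 2.44], [-1.37, 4.51], [0.17, 1.92], [-2.96, 2.96]. Speed limits (rad/s): [2.39, 2.39, 3.14, 3.14, 3.14, 3.14, 3.14].

INTERFACE

Orientations are given as a unit quaternion [w, x, y, z].
In Python, from station import bot gives the robot as it stands. The module is installed in compiled form; this text tells all that it offers.
- The arm moves only by the shell command python3 -m jog 'ROWS' [OPENING] [FORCE]. ROWS is JSON, a list of rows, each a list of 4 numbers: the shift along the tool's x, y, z in cm, then the turn about the tool's z in rad. In form: [[x, y, z, spin], ...]. A call has 1 to 20 rows; each row is the pose to reach, as a shift and turn from the pose commanded when the call began, along the tool's axes at that moment; what a row does not reach only later rows make up. A row lasts 1/12 s, in which the tool goes at most 41.7 mm and 7.16 degrees, less where a joint would pass 70% of its speed; a pose out of reach is approached as far as the arm can. A call with a gripper value outside its range is refused whole. OPENING is the closure, from -1 (fully open) to 1 (shut), set as the call begins (- or left out, the last holds). The fingers move at their own pace and stop on an object; FORCE is the grip in N (left out, the last holds). Time passes only in rows, so rows that repeat a pose let the fingers close. It gives the time, the measured TCP pose, the force, the opening and the grip force at its end, in the units of the state.
- bot.get_obs(): the state, without advancing time (a new reading comes with each control period).
- bot.read_camera(name): name is "scene" or "top" or "wrist"; returns a dict with "pixels" (400x640x3 uint8, red, green, blue), "depth" (400x640 float32, m along the optical axis (not along the pixel's ray), 0 where there is no reading), "fovy" (degrees; the focal length in pixels is half the picture's height over the tangent of half this angle, whatever the lens; pixels are square), "cx", "cy" (the principal point, pixels), "pose" (4x4, takes a point from camera to world coordinates). Camera axes: x right, y down, z forward; pixel columns grow to the right and rows downward; lengths in m; the calibration is good to about 2 mm. A picture is of the moment at which its call begins.
- bot.hand_in(): hands the job in; it is judged then, once.
The state is a dict: "t": time; "q": joint angles; "joint_vel": joint speeds; "joint_torque": joint torques, N m; "eef_pos": TCP position; "tool_rot": TCP orientation; "contact_force": force on the tool from outside, world axes, zero at the start; "torque": the same for the moment, N m; "gripper_width": opening from 0.0 (shut) to 1.0 (fully open); "grasp_force": force on a finger pad.
Only numpy, scipy, OpenCV 4.12 (cv2) and the standard library are available. Lean on these libraries where they do the work, as an engineer would, in place of code of your own. Each camera call takes 0.05 s, during which the arm holds its last target. There are 200 camera calls.

TASK

Get the kimchi box ready to go back in the fridge: take the orange locking knob out of its white holder, put it into the keyhole in the box lid, press it gently down against its spring and turn it a quarter turn while pressed, so that it catches and stays locked when you let go. Never push or pull hard on the knob or lid (keep under about 25 N), and leave the jar, mug, timer, whisk and tongs where they are.

Things in the scene. Friction and masses are not known exactly. Their poses are not given: they have to be found in the camera images.
- knob: Loose quarter-turn locking knob, about 100 g, upright in its holder. Origin on its axis at the underside of its steel flange (disc 42 mm across, z 0 to 4 mm); z up. Above the flange an orange grip bar, 46 mm long (x), 14 mm thick (y), z 4 to 36 mm. Below it a shaft 11 mm across with a flat, bevelled tip at z -21.5 mm. The same when turned by half a turn.
- knob_pin (a point): Centre of the knob's dark cross pin, 15 mm below the flange underside on the knob's axes; the pin lies along x (same way as the grip bar), 6 mm thick, 28 mm tip to tip, flat on top with square sides, rounded below.
- holder: Fixed white ring standing on the walnut board, 60 mm outside, 33 mm inside diameter, 35 mm high; origin at the centre of its underside. The knob's flange rests on its top rim and the knob lifts straight out.
- box: Fixed steel kimchi box 170 x 220 mm (x, y), walls 110 mm high, with a flat teal lid 180 x 230 mm, skirt 36 mm deep. Origin at the centre of its underside, z up. The lid rides higher or lower with how full the box is: its top lies 118 to 142 mm above the origin, differently each time and not measured; it does not give way when pressed.
- keyhole (a point): Centre of the keyhole in the lid's steel patch, box axes, at the height of the LOWEST lid top (the real top is 0 to 24 mm higher). Slot along x 33 mm long, 9.5 mm wide, shaft hole about 13.5 mm across in its middle; lid 8 mm thick. The pin goes through the slot and can turn, either way, once under the lid: flange underside 0 to 4 mm above the real lid top (at 0 it rests hard on the lid).
- catch (a point): One of two red dots on the lid, 28 mm along +y from the keyhole (the other is on -y); point at the lowest lid top height. After a quarter turn the pin points at the dots, under two notches 3 mm deep and 11 mm wide in the lid's underside. Let up there, the spring lifts the pin into them and the knob stays caught, flange 7 mm above the lid.
- plunger (a joint): Brass spring plunger under the keyhole: how far the knob's tip pushes it down, m. At rest 0, its top 10.7 mm below the real lid top, so the tip meets it with the flange 10.8 mm above the lid. Push: 3.6 N at first, plus 1.5 N per mm. 0.0068 (14 N) as the pin clears the lid's underside, 0.0108 (20 N) with the flange on the lid, 0.0038 (9 N) when caught.
- board: Fixed walnut board 360 x 400 x 20 mm (x, y, z), origin at the centre of its underside. It carries the holder, jar, mug, timer, whisk and tongs.
- jar: Loose greenish glass jar with a steel screw lid, 68 mm across, 110 mm high; origin at the centre of its underside.
- mug: Loose teal mug, 76 mm across, 88 mm high, handle towards its +y; origin at the centre of its underside.
- timer: Loose round white kitchen timer, 66 mm across, 34 mm high, red button on top; origin at the centre of its underside.
- whisk: Loose steel whisk lying along its x, 242 mm long, 48 mm wide and high, handle to -x; origin under its middle, on the board.
- tongs: Loose blue tongs lying along x, 230 mm long, 44 mm wide, 24 mm high; origin under their middle, on the board.
Not all that is in view belongs to the job. There is more than one size of the knob; the one meant has the size given above.

How it is judged:
On the way, in this order (a step that is already met when the one before it is completed fails the run):
1. the knob's cross pin is in the keyhole slot and its tip presses the plunger (value of joint plunger above 0.0012 m and angle between the x axis of knob and the x axis of keyhole, either way round below 0.3 rad and horizontal distance between knob and keyhole below 0.006 m), for 0.05 s.
2. the knob is pressed down with its pin below the lid and turned more than a third of the way (value of joint plunger above 0.0055 m and angle between the x axis of knob and the x axis of keyhole, either way round above 0.6 rad), for 0.02 s.
At the end, for the whole second after the job is handed in: The knob stands in the keyhole, upright within 0.15 rad, its bar a quarter turn from the slot (within 0.26 rad) and its axis within 6 mm of the keyhole's, caught in the notches: the plunger stays 2.2 to 5.5 mm down with the knob released and at rest (value of joint plunger between 0.0022 and 0.0055 m and angle between the x axis of knob and the x axis of keyhole, either way round above 1.31 rad and horizontal distance between knob and keyhole below 0.006 m and angle between knob's own z axis and vertical below 0.15 rad and linear speed of knob below 0.02 m/s); the robot touches nothing.
It fails at once if the knob was pressed against lid and plunger with more than 30 N (all contacts added up) before it was turned into place (contact force between knob and box above 30 N and angle between the x axis of knob and the x axis of keyhole, either way round below 1.2 rad).
It fails at once if the knob was pushed or pulled against lid and plunger with more than 45 N (all contacts added up) (contact force between knob and box above 45 N).
It fails at once if the robot pushed the box or lid with more than 25 N (contact force between any of the fingers, the arm and box above 25 N).
It fails at once if jar, mug, timer, whisk or tongs moved by more than 30 mm (distance of any of jar, mug, timer, whisk, tongs from where it was at the start of the episode above 0.03 m).
It also fails if it takes over 58 s, if anything falls off the work surface, if the arm or the gripper's body presses on something with over 40 N, if the wrist force passes 120 N, or if a joint passes its speed limit or range.

## Working session

There is one attempt and no reset: what is moved stays moved. The work goes in short steps, Python scripts to look and compute and a shell command to move; the robot and the scene stay as the last step left them, time stands still between calls to the robot, and variables do not carry over. Pictures are saved under pics/ and viewed, at most 10 in all, crops included, and the job is handed in when it is done.

```bash
mkdir -p pics
cat > h.py <<'E'
import numpy as np, cv2
from station import bot
def cam(n):
    d=bot.read_camera(n); np.savez(''+n+'.npz',**d)
    return d
def load(n): return dict(np.load(''+n+'.npz'))
def pts(d):
    h,w=d['depth'].shape; f=h/2/np.tan(np.radians(float(d['fovy']))/2)
    u,v=np.meshgrid(np.arange(w),np.arange(h)); z=d['depth']
    P=np.stack([(u-d['cx'])/f*z,(v-d['cy'])/f*z,z],-1)
    return P@d['pose'][:3,:3].T+d['pose'][:3,3]
def save(n,im): cv2.imwrite('pics/'+n+'.png',im[...,::-1])
E
python3 - <<'E'
from h import *
for n in ['top','scene']:
    d=cam(n); save(n+'1',d['pixels'])
o=bot.get_obs(); print(o['t'],o['eef_pos'],o['tool_rot'],o['contact_force'])
E
```

```text
0.1 [0.21589212 0.63900539 0.23043409] [-6.79267025e-05  1.62186637e-01  9.86759780e-01 -7.91534029e-04] [-0.0219863   0.15296172  0.72369948]
```

View pics/top1.png

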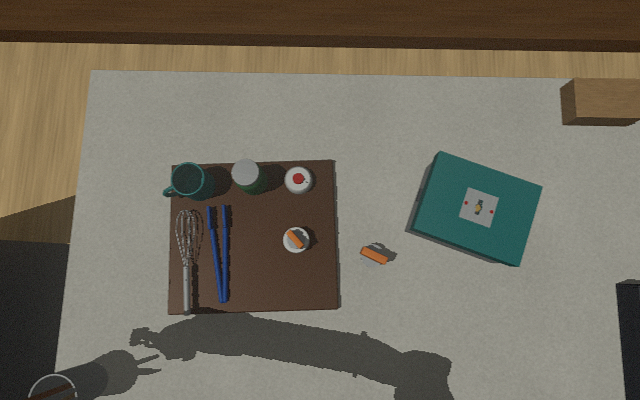

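View pics/scene1.png

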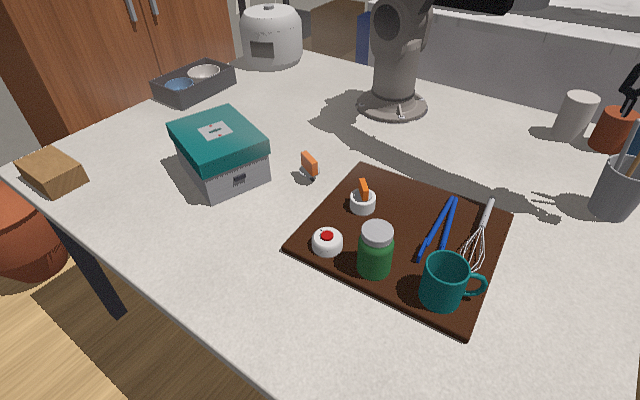

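The top image has two orange candidates. One is upright in the white ring at (296,239) and the other lies loose on the table at (374,254). The one in the holder fits the description; I'll check its size and an enlarged crop.

Run:
```python
from h import *
d=load('top'); P=pts(d); im=d['pixels'].astype(int); r,g,b=im[...,0],im[...,1],im[...,2]
print('campos',d['pose'][:3,3], P[300,300],P[100,500])
org=(r>150)&(g>60)&(g<150)&(b<80)
def rect(m,name):
    q=P[m]; c,s,a=cv2.minAreaRect(q[:,:2].astype(np.float32)); print(name,m.sum(),'c',np.round(c,4),'s',np.round(s,4),a,'z',np.percentile(q[:,2],[2,50,98]).round(4), 'med',q.mean(0).round(4))
for n,(u0,u1,v0,v1) in dict(hold=(280,312,222,258),loose=(355,395,238,270)).items():
    m=np.zeros_like(org); m[v0:v1,u0:u1]=org[v0:v1,u0:u1]; rect(m,n)
    m2=m&(P[...,2]>np.percentile(P[m][:,2],98)-.006); rect(m2,n+'top')
red=(r>130)&(g<70)&(b<70)
m=np.zeros_like(red); m[195:220,455:500]=red[195:220,455:500]
k,l,st,ce=cv2.connectedComponentsWithStats(m.astype(np.uint8))
D=[]
for i in range(1,k): print('dot',ce[i],st[i,4],P[l==i].mean(0)); 
lid=(P[...,2]>.105)&(P[...,2]<.16); m=np.zeros_like(lid); m[145:275,400:550]=lid[145:275,400:550]; rect(m,'lid')
rg=P[225:255,280:313].reshape(-1,3); q=rg[(rg[:,2]>.045)&(rg[:,2]<.062)]; print('ring',q.mean(0),len(q))
t=np.hstack([cv2.resize(d['pixels'][215:265,270:320],(400,400),interpolation=2),cv2.resize(d['pixels'][185:235,455:505],(400,400),interpolation=2)]); save('crop',t)
```

```text
campos [0.47036845 0.12004237 0.94796267] [0.37412919 0.17785362 0.02124622] [ 8.83775265e-01 -3.17766745e-01  3.46523872e-05]
hold 104 c [0.5131 0.1912] s [0.0427 0.0118] 44.03916549682617 z [0.0879 0.091  0.0933] med [0.5128 0.1908 0.091 ]
holdtop 104 c [0.5131 0.1912] s [0.0427 0.0118] 44.03916549682617 z [0.0879 0.091  0.0933] med [0.5128 0.1908 0.091 ]
loose 179 c [0.4834 0.0525] s [0.1337 0.0324] 87.27883911132812 z [0.0728 0.0754 0.0784] med [0.4812 0.0143 0.0851]
loosetop 176 c [0.4834 0.0525] s [0.1337 0.0324] 87.27883911132812 z [0.0733 0.0754 0.0784] med [0.4813 0.0146 0.0854]
lid 9526 c [ 0.5871 -0.1998] s [0.2319 0.1813] 70.882080078125 z [0.1185 0.1322 0.1351] med [ 0.5845 -0.1972  0.1317]
ring [0.51238396 0.19010148 0.05626274] 384
```

View pics/crop.png

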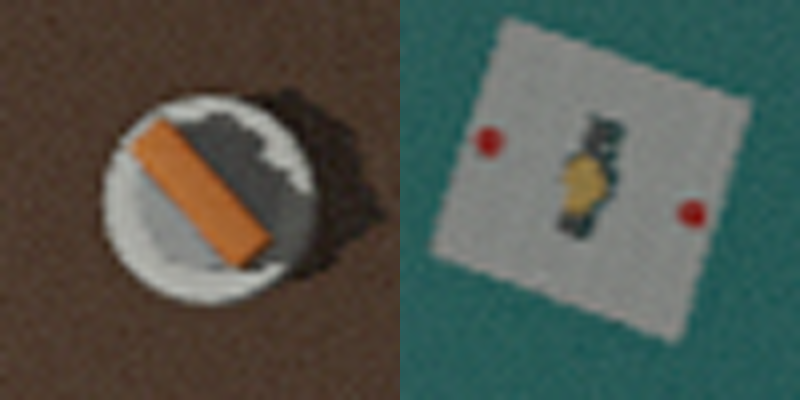

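```bash
cat >> h.py <<'E'
def axes(o):
    from scipy.spatial.transform import Rotation as R
    return R.from_quat(np.roll(o['tool_rot'],-1)).as_matrix()
def go(o,target,ang=None):
    """shift (cm) in tool axes to reach world TCP target; spin to put tool y at world angle ang (mod pi)"""
    M=axes(o); s=M.T@(np.asarray(target)-o['eef_pos'])*100
    y=np.arctan2(M[1,1],M[0,1]); print('shift',s.round(2),'tool y ang',round(y,4),'tilt',M[:,2].round(4))
    if ang is not None:
        e=(y-ang+np.pi/2)%np.pi-np.pi/2; print('spin',round(e,4))
def bar(P,m):
    q=P[m][:,:2]; c=cv2.minAreaRect(q.astype(np.float32)); w=np.linalg.eigh(np.cov(q.T))[1][:,1]
    return np.array(c[0]),c[1],np.arctan2(w[1],w[0])%np.pi
E
python3 - <<'E'
from h import *
d=load('top'); P=pts(d); im=d['pixels'].astype(int); r,g,b=im[...,0],im[...,1],im[...,2]
org=(r>130)&(g<150)&(r-b>70)&(P[...,2]>.08)
m=np.zeros_like(org); m[222:258,280:312]=org[222:258,280:312]
print(bar(P,m),m.sum())
red=(r-g>60)&(r-b>60); m=np.zeros_like(red); m[195:220,455:500]=red[195:220,455:500]; m[:,472:487]=0
k,l,st,ce=cv2.connectedComponentsWithStats(m.astype(np.uint8)); D=[]
for i in range(1,k):
    if st[i,4]>3: p=P[l==i].mean(0); D.append(p); print('dot',ce[i],st[i,4],p.round(4))
print('key',(D[0]+D[1])/2,'sep',np.linalg.norm(D[0]-D[1]),'y ang',np.arctan2(*(D[0]-D[1])[[1,0]]))
pl=P[150:265,410:540].reshape(-1,3); z=pl[(pl[:,2]>.12)&(pl[:,2]<.15),2]; print('lid z',np.percentile(z,[10,50,90]))
o=bot.get_obs(); c,_,a=bar(P,(org&(np.indices(org.shape)[1]<312)&(np.indices(org.shape)[1]>280)))
go(o,[c[0],c[1],.19],a+np.pi/2)
E
```

```text
(array([0.51270485, 0.19062194]), (0.04414747282862663, 0.012606319040060043), np.float64(0.7452376548102886)) 116
dot [465.5 202. ] 6 [ 0.5966 -0.1735  0.133 ]
dot [491.         211.28571429] 7 [ 0.578  -0.2265  0.133 ]
key [ 0.58726472 -0.20000267  0.13298001] sep 0.056196883003864447 y ang 1.2330576133834203
lid z [0.13033355 0.13220971 0.13403171]
shift [-41.52 -35.83   4.11] tool y ang 1.245 tilt [-4.0e-04 -1.5e-03 -1.0e+00]
spin -1.2221
```

```bash
python3 -m jog '[[-1.5,-1.2,0,-0.04],[-4,-3.1,0,-0.12],[-7,-5.4,0,-0.2],[-10,-7.8,0,-0.28],[-13,-10.1,0,-0.36],[-16,-12.4,0,-0.44],[-19,-14.8,0,-0.52],[-22,-17.1,0,-0.6],[-25,-19.4,0,-0.68],[-28,-21.7,0.5,-0.76],[-31,-24.1,1,-0.84],[-34,-26.4,1.5,-0.91],[-37,-28.7,2,-0.97],[-39.5,-30.7,2.5,-1.02],[-41.5,-32.2,3,-1.05],[-42.5,-33,3,-1.07],[-42.5,-33,3,-1.07],[-42.5,-33,3,-1.07]]' -1
python3 - <<'E'
from h import *
d=cam('wrist'); save('w1',d['pixels']); P=pts(d); im=d['pixels'].astype(int); r,g,b=im[...,0],im[...,1],im[...,2]
org=(r>110)&(r-b>70)&(g<160)&(abs(P[...,2]-.091)<.006)&(np.hypot(P[...,0]-.513,P[...,1]-.191)<.05)
B=bar(P,org); print(B,org.sum(),P[org].mean(0))
o=bot.get_obs(); go(o,[*B[0],.064],B[2]+np.pi/2); print(o['eef_pos'],o['q'],o['t'])
E
```

```text
t: 1.6
eef_pos: [0.5129, 0.1904, 0.201]
tool_rot: [-0.0, -0.363, 0.932, 0.0]
contact_force: [0.2, 1.4, 0.7]
gripper_width: 1.002
grasp_force: 0.0
(array([0.51255137, 0.18923743]), (0.04516167938709259, 0.013283392414450645), np.float64(0.7299011684084218)) 784 [0.51211057 0.18764626 0.0905217 ]
shift [ 0.16 -0.2  13.71] tool y ang 2.3149 tilt [-6.e-04  5.e-04 -1.e+00]
spin 0.0142
[0.51248971 0.19168865 0.20114088] [-0.50019045  0.30013275  0.03482206  1.89678171 -0.01356772  0.94526179
  1.85592832] 1.65
```

View pics/w1.png

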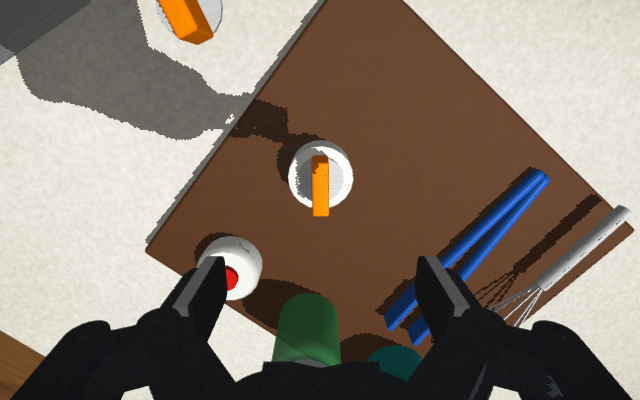

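Wrist view: the small knob sits in the holder at (320,185), bar 45 x 13 mm, so it matches the given size. The loose knob at (188,20) is visibly bigger and not the one meant. I'll descend and grip.

```bash
python3 -m jog '[[0.1,-0.15,1,0.01],[0.1,-0.15,3,0.01],[0.1,-0.15,5.5,0.01],[0.1,-0.15,8,0.01],[0.1,-0.15,10,0.01],[0.1,-0.15,11.5,0.01],[0.1,-0.15,12.7,0.01],[0.1,-0.15,13.4,0.01],[0.1,-0.15,13.7,0.01],[0.1,-0.15,13.7,0.01]]' -1 && python3 -m jog '[[0,0,0,0],[0,0,0,0],[0,0,0,0],[0,0,0,0],[0,0,0,0],[0,0,0,0],[0,0,0,0],[0,0,0,0],[0,0,0,0],[0,0,0,0],[0,0,0,0],[0,0,0,0]]' 1 60
```

```text
t: 2.48
eef_pos: [0.513, 0.1894, 0.0639]
tool_rot: [-0.0, -0.359, 0.933, 0.0]
contact_force: [-0.3, -0.2, 0.0]
gripper_width: 1.001
grasp_force: 0.0
t: 3.48
eef_pos: [0.5137, 0.1892, 0.0647]
tool_rot: [0.0, -0.359, 0.933, 0.0]
contact_force: [0.0, -0.6, 5.0]
gripper_width: 0.15
grasp_force: 59.1
```

```bash
python3 -m jog '[[0,0,-0.3,0],[0,0,-1,0],[0,0,-2.5,0],[0,0,-4.5,0],[0,0,-7,0],[0,0,-10,0],[0,0,-13,0],[0,0,-15.5,0],[0,0,-17,0],[0,0,-17.5,0],[0,0,-17.5,0],[0,0,-17.5,0]]'
python3 - <<'E'
from h import *
d=cam('wrist'); save('w2',d['pixels'])
o=bot.get_obs(); M=axes(o); P=(pts(d)-o['eef_pos'])@M
im=d['pixels'].astype(int); r,g,b=im[...,0],im[...,1],im[...,2]
org=(r>110)&(r-b>70)&(g<160)&(np.linalg.norm(P,axis=-1)<.06)
q=P[org]; print(len(q), np.percentile(q,[1,50,99],axis=0).round(4))
near=(np.linalg.norm(P,axis=-1)<.08)&(P[...,2]>-.01)&(d['depth']>0); q=P[near]; print(len(q),np.percentile(q,[1,50,99],axis=0).round(4))
go(o,[.5873,-.2,.25],1.233); print(o['contact_force'],o['t'],o['eef_pos'])
E
```

```text
t: 4.48
eef_pos: [0.5127, 0.1888, 0.2385]
tool_rot: [-0.001, -0.359, 0.933, -0.0]
contact_force: [-0.1, 0.1, -0.8]
gripper_width: 0.148
grasp_force: 58.4
3752 [[-0.0217 -0.0066 -0.0278]
 [ 0.0083 -0.0001 -0.0263]
 [ 0.023   0.0063  0.0009]]
1610 [[ 0.0011 -0.0198 -0.0098]
 [ 0.0113 -0.0006  0.005 ]
 [ 0.023   0.0193  0.0084]]
shift [ 20.49 -33.87  -1.19] tool y ang 2.305 tilt [-0.0022 -0.001  -1.    ]
spin 1.072
[ 0.06987959  0.26603244 -0.43117876] 4.5333 [0.51243087 0.18866376 0.23790204]
```

View pics/w2.png

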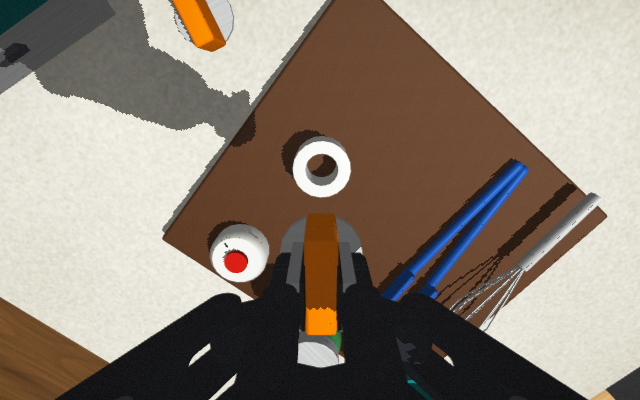

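Wrist view: the holder at (322,165) is empty, and the knob is in the fingers, upright and centred with its bar at (320,270). In the tool frame the bar top is at z −27.5 mm, so the flange underside lies 8.5 mm beyond the TCP. Next I go over the box.

```bash
python3 -m jog '[[0.7,-1,-1,0.03],[2,-3.3,-2.5,0.1],[3.8,-6.2,-4,0.2],[5.6,-9.2,-5.5,0.3],[7.4,-12.3,-6.2,0.4],[9.2,-15.3,-6.2,0.5],[11,-18.3,-6.2,0.6],[12.8,-21.3,-6.2,0.7],[14.6,-24.3,-6.2,0.8],[16.4,-27.3,-6.2,0.9],[18.2,-30.1,-6.2,0.98],[19.5,-32.4,-6.2,1.04],[20.2,-33.5,-6.2,1.06],[20.5,-33.9,-6.2,1.07],[20.5,-33.9,-6.2,1.07],[20.5,-33.9,-6.2,1.07],[20.5,-33.9,-6.2,1.07]]'
python3 - <<'E'
from h import *
d=cam('wrist'); P=pts(d); im=d['pixels'].astype(int); r,g,b=im[...,0],im[...,1],im[...,2]
save('w3',d['pixels'])
red=(r-g>70)&(r-b>70)&(np.hypot(P[...,0]-.587,P[...,1]+.2)<.045)&(abs(P[...,2]-.133)<.01)
k,l,st,ce=cv2.connectedComponentsWithStats(red.astype(np.uint8)); D=[]
for i in range(1,k):
    if st[i,4]>15: p=P[l==i].mean(0); D.append(p); print('dot',ce[i].round(1),st[i,4],p.round(4))
dd=D[0]-D[-1]; print('key',(D[0]+D[-1])/2,'sep',np.linalg.norm(dd),'y ang',np.arctan2(dd[1],dd[0])%np.pi)
o=bot.get_obs(); go(o,[*((D[0]+D[-1])/2)[:2],.25],np.arctan2(dd[1],dd[0])); print(o['eef_pos'],o['q'],o['contact_force'])
E
```

```text
t: 5.95
eef_pos: [0.5884, -0.1977, 0.3011]
tool_rot: [-0.0, 0.165, 0.986, 0.001]
contact_force: [-0.3, 0.3, -0.0]
gripper_width: 0.148
grasp_force: 58.5
dot [288.5 172. ] 51 [ 0.5779 -0.2277  0.1328]
dot [345.9 171.9] 49 [ 0.5962 -0.1748  0.1324]
key [ 0.58707716 -0.20124538  0.13257535] sep 0.05589525198828992 y ang 1.2379474726241795
shift [ 0.01 -0.37  5.12] tool y ang 1.2382 tilt [-2.0e-04  1.2e-03 -1.0e+00]
spin 0.0002
[ 0.58843752 -0.19784444  0.30120315] [-0.0884324   0.34653362  0.41424389  1.62951906 -0.148502    1.19714605
  1.59652633] [-0.37126287 -0.34287219 -1.54163227]
```

View pics/w3.png

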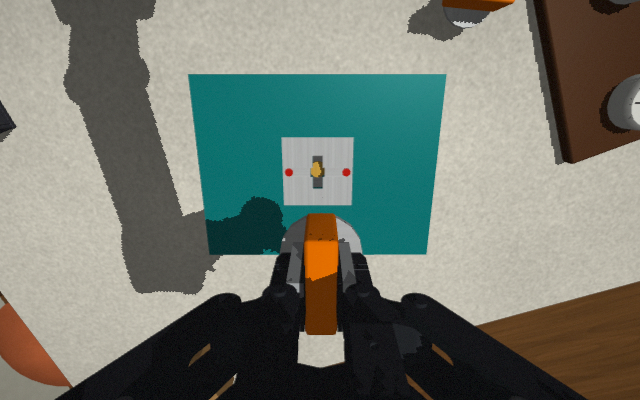

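Wrist view: red dots at (288,172) and (346,172), keyhole between them at (317,172), slot lined up with the bar. Wrist and top estimates agree within about 1.3 mm. Lid top z is about 0.1325. Descending to 8 mm above tip contact.

```bash
python3 -m jog '[[-0.06,-0.35,1,0],[-0.06,-0.35,3,0],[-0.06,-0.35,5.5,0],[-0.06,-0.35,8,0],[-0.06,-0.35,10.5,0],[-0.06,-0.35,12.2,0],[-0.06,-0.35,12.9,0],[-0.06,-0.35,13.1,0],[-0.06,-0.35,13.1,0],[-0.06,-0.35,13.1,0],[-0.06,-0.35,13.1,0]]'
python3 - <<'E'
from h import *
E=[]
for i in range(6):
    d=cam('top'); E.append(bot.get_obs())
e=np.mean([o['eef_pos'] for o in E],0); f=np.mean([o['contact_force'] for o in E],0); print(e,f,np.std([o['eef_pos'] for o in E],0))
o=E[-1]; o['eef_pos']=e; go(o,[.5871,-.2011,.1625],1.2375)
s=cam('scene'); c=s['pixels'][105:165,180:260]; save('s2',cv2.resize(c,(800,600),interpolation=2))
E
```

```text
t: 6.92
eef_pos: [0.5885, -0.2038, 0.1717]
tool_rot: [0.001, 0.167, 0.986, -0.0]
contact_force: [0.2, 0.4, -1.4]
gripper_width: 0.152
grasp_force: 58.5
[ 0.58814006 -0.20358626  0.17111933] [ 0.15602607 -0.26469111 -0.46941348] [2.20718532e-04 7.42347314e-05 3.30976458e-04]
shift [0.18 0.2  0.86] tool y ang 1.235 tilt [ 6.e-04 -0.e+00 -1.e+00]
spin -0.0025
```

View pics/s2.png

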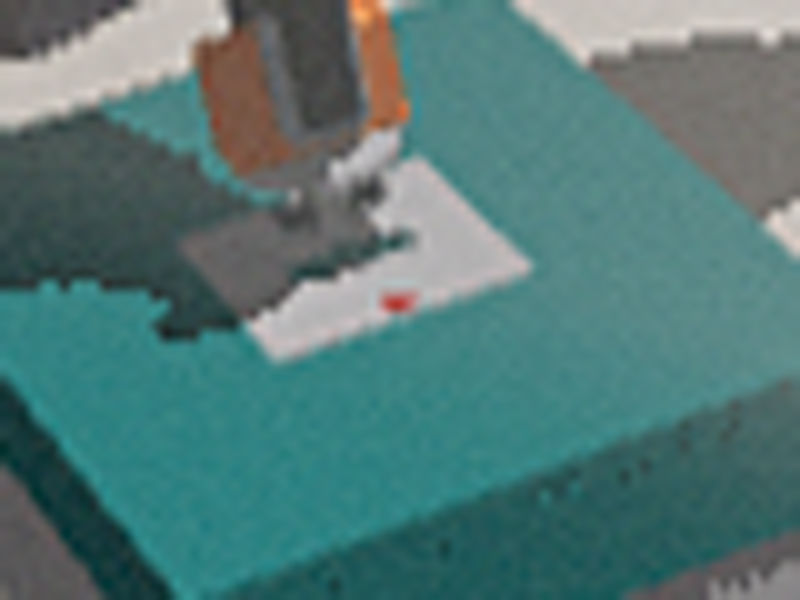

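Scene view: the pin at (330,195) hovers just above the patch. The TCP reading has shifted about 2 mm sideways from what I expected, so I'll back off, let it settle and re-measure.

```bash
cat > m.py <<'E'
from h import *
K=[];E=[]
for i in range(5):
    d=cam('wrist'); o=bot.get_obs(); E.append(o['eef_pos']); M=axes(o)
    P=pts(d); im=d['pixels'].astype(int); r,g,b=im[...,0],im[...,1],im[...,2]
    red=(r-g>70)&(r-b>70)&(np.hypot(P[...,0]-.587,P[...,1]+.2)<.045)&(abs(P[...,2]-.133)<.01)
    k,l,st,ce=cv2.connectedComponentsWithStats(red.astype(np.uint8))
    D=[P[l==j].mean(0) for j in range(1,k) if st[j,4]>15]; dd=D[0]-D[-1]
    near=(r-b>70)&(np.linalg.norm(P-o['eef_pos'],axis=-1)<.06)
    q=(P[near]-o['eef_pos'])@M; bc=np.percentile(q,[1,99],axis=0).mean(0)
    camx=(d['pose'][:3,3]-o['eef_pos'])@M
    key=(D[0]+D[-1])/2; K.append(np.r_[key,np.arctan2(dd[1],dd[0])%np.pi,(key-o['eef_pos'])@M,bc,camx])
np.set_printoptions(suppress=True,precision=4)
print('key w',np.mean(K,0)[:4],'\nkey tool',np.mean(K,0)[4:7],'bar tool',np.mean(K,0)[7:10],'cam tool',np.mean(K,0)[10:],'\nstd',np.std(K,0)); print('eef',np.mean(E,0),np.std(E,0),len(D))
E
python3 -m jog '[[0.11,0.2,-1,0],[0.11,0.2,-3,0],[0.11,0.2,-6,0],[0.11,0.2,-9,0],[0.11,0.2,-11.5,0],[0.11,0.2,-12.7,0],[0.11,0.2,-13,0],[0.11,0.2,-13,0],[0.11,0.2,-13,0],[0.11,0.2,-13,0],[0.11,0.2,-13,0],[0.11,0.2,-13,0],[0.11,0.2,-13,0]]' && python3 m.py
```

```text
t: 8.35
eef_pos: [0.587, -0.2012, 0.2995]
tool_rot: [-0.001, 0.167, 0.986, -0.0]
contact_force: [-0.4, 0.5, -0.3]
gripper_width: 0.157
grasp_force: 58.5
key w [ 0.5871 -0.2012  0.1327  1.239 ] 
key tool [ 0.0001 -0.      0.1673] bar tool [ 0.0008 -0.0002 -0.0129] cam tool [ 0.0806 -0.0002 -0.1424] 
std [0.     0.     0.     0.0033 0.0001 0.0001 0.0002 0.     0.     0.0001
 0.     0.     0.0001]
eef [ 0.5872 -0.2012  0.3   ] [0.0001 0.     0.0002] 2
```

```bash
python3 -m jog '[[-0.06,0.02,1,0],[-0.06,0.02,3,0],[-0.06,0.02,6,0],[-0.06,0.02,9,0],[-0.06,0.02,11.5,0],[-0.06,0.02,12.7,0],[-0.06,0.02,13.2,0],[-0.06,0.02,13.4,0],[-0.06,0.02,13.4,0],[-0.06,0.02,13.4,0]]' && python3 -m jog '[[0,0,0.1,0],[0,0,0.2,0],[0,0,0.3,0],[0,0,0.4,0],[0,0,0.4,0],[0,0,0.4,0]]' && python3 -m jog '[[0,0,0.1,0],[0,0,0.2,0],[0,0,0.3,0],[0,0,0.4,0],[0,0,0.5,0],[0,0,0.5,0],[0,0,0.5,0]]'
```

```text
t: 9.43
eef_pos: [0.589, -0.2016, 0.1678]
tool_rot: [0.001, 0.167, 0.986, -0.0]
contact_force: [-0.5, 1.2, 0.2]
gripper_width: 0.153
grasp_force: 58.5
t: 9.93
eef_pos: [0.5879, -0.2012, 0.1623]
tool_rot: [-0.0, 0.167, 0.986, 0.0]
contact_force: [0.2, 0.2, -0.6]
gripper_width: 0.154
grasp_force: 58.5
t: 10.52
eef_pos: [0.5879, -0.2012, 0.1572]
tool_rot: [-0.0, 0.167, 0.986, 0.0]
contact_force: [-0.1, -0.3, -0.9]
gripper_width: 0.15
grasp_force: 58.5
```

```bash
python3 -m jog '[[0,0,0.1,0],[0,0,0.2,0],[0,0,0.3,0],[0,0,0.3,0],[0,0,0.3,0]]' && python3 -m jog '[[0,0,0.1,0],[0,0,0.2,0],[0,0,0.3,0],[0,0,0.3,0],[0,0,0.3,0]]'
```

```text
t: 10.93
eef_pos: [0.5879, -0.2012, 0.1542]
tool_rot: [-0.0, 0.167, 0.986, 0.0]
contact_force: [-0.2, -0.2, -0.5]
gripper_width: 0.153
grasp_force: 58.5
t: 11.35
eef_pos: [0.5881, -0.2013, 0.1517]
tool_rot: [0.0, 0.167, 0.986, 0.0]
contact_force: [-1.7, 0.5, 3.8]
gripper_width: 0.157
grasp_force: 59.0
```

Contact at 0.1517 with 3.8 N matches the plunger. Pressing on.

```bash
python3 -m jog '[[0,0,0.1,0],[0,0,0.2,0],[0,0,0.3,0],[0,0,0.3,0],[0,0,0.3,0]]' && python3 -m jog '[[0,0,0.1,0],[0,0,0.2,0],[0,0,0.3,0],[0,0,0.3,0],[0,0,0.3,0]]'
```

```text
t: 11.77
eef_pos: [0.5882, -0.2013, 0.149]
tool_rot: [0.0, 0.167, 0.986, 0.0]
contact_force: [-1.9, 0.4, 9.1]
gripper_width: 0.153
grasp_force: 59.6
t: 12.18
eef_pos: [0.5883, -0.2013, 0.1465]
tool_rot: [0.0, 0.167, 0.986, 0.0]
contact_force: [-3.5, 1.3, 11.5]
gripper_width: 0.152
grasp_force: 60.1
```

```bash
python3 -m jog '[[0.03,0,0.1,0],[0.06,0,0.2,0],[0.06,0,0.3,0],[0.06,0,0.35,0],[0.06,0,0.35,0],[0.06,0,0.35,0]]'
```

```text
t: 12.68
eef_pos: [0.5882, -0.2014, 0.1437]
tool_rot: [0.001, 0.167, 0.986, 0.0]
contact_force: [-3.8, 2.0, 15.6]
gripper_width: 0.154
grasp_force: 60.7
```

```bash
python3 -m jog '[[0.06,0,0.1,0],[0.08,0,0.1,0],[0.08,0,0.1,0.05],[0.08,0,0.1,0.12],[0.08,0,0.1,0.2],[0.08,0,0.1,0.28],[0.08,0,0.1,0.36],[0.08,0,0.1,0.4],[0.08,0,0.1,0.4]]'
```

```text
t: 13.43
eef_pos: [0.5892, -0.2014, 0.1435]
tool_rot: [0.003, 0.361, 0.933, 0.001]
contact_force: [-0.2, 1.1, 16.3]
gripper_width: 0.151
grasp_force: 60.9
```

```bash
python3 -m jog '[[0,0,0,0.08],[0,0,0,0.18],[0,0,0,0.28],[0,0,0,0.38],[0,0,0,0.48],[0,0,0,0.5],[0,0,0,0.5]]' && python3 -c "
from h import *
o=bot.get_obs(); print(o['torque'],o['contact_force']); go(o,o['eef_pos'],1.238+np.pi/2)"
```

```text
t: 14.02
eef_pos: [0.5896, -0.2013, 0.1436]
tool_rot: [0.003, 0.58, 0.815, 0.001]
contact_force: [0.2, 1.6, 16.8]
gripper_width: 0.153
grasp_force: 61.0
[ 0.37559298 -0.01979681  0.01840511] [ 0.22141271  1.63168755 16.75763439]
shift [0. 0. 0.] tool y ang 0.334 tilt [ 0.0065 -0.0013 -1.    ]
spin 0.6668
```

```bash
python3 -m jog '[[0,0,0,0.08],[0,0,0,0.18],[0,0,0,0.28],[0,0,0,0.38],[0,0,0,0.48],[0,0,0,0.58],[0,0,0,0.65],[0,0,0,0.67],[0,0,0,0.67],[0,0,0,0.67]]' && python3 -c "
from h import *
o=bot.get_obs(); print(o['torque'],o['contact_force']); go(o,o['eef_pos'],1.238+np.pi/2)"
```

```text
t: 14.85
eef_pos: [0.5898, -0.2013, 0.1435]
tool_rot: [0.002, 0.815, 0.58, 0.002]
contact_force: [0.9, 1.9, 15.6]
gripper_width: 0.155
grasp_force: 60.9
[ 0.42688564 -0.21686254  0.02394693] [ 0.89650043  1.91393847 15.60261042]
shift [0. 0. 0.] tool y ang -0.3344 tilt [ 0.0067 -0.0013 -1.    ]
spin -0.0016
```

```bash
python3 -m jog '[[0,0,-0.1,0],[0,0,-0.2,0],[0,0,-0.3,0],[0,0,-0.4,0],[0,0,-0.4,0],[0,0,-0.4,0]]' && python3 -m jog '[[0,0,-0.05,0],[0,0,-0.1,0],[0,0,-0.1,0],[0,0,-0.1,0]]'
```

```text
t: 15.35
eef_pos: [0.5896, -0.2013, 0.147]
tool_rot: [0.002, 0.815, 0.58, 0.002]
contact_force: [1.6, 0.6, 10.8]
gripper_width: 0.153
grasp_force: 60.1
t: 15.68
eef_pos: [0.5895, -0.2012, 0.1477]
tool_rot: [0.002, 0.815, 0.58, 0.002]
contact_force: [2.0, 0.9, 9.2]
gripper_width: 0.151
grasp_force: 59.9
```

```bash
python3 -m jog '[[0,0,-0.05,0],[0,0,-0.1,0],[0,0,-0.1,0],[0,0,-0.1,0]]'
```

```text
t: 16.02
eef_pos: [0.5894, -0.2012, 0.1485]
tool_rot: [0.002, 0.815, 0.58, 0.002]
contact_force: [3.0, 0.9, 8.3]
gripper_width: 0.15
grasp_force: 59.7
```

```bash
python3 -m jog '[[0,0,-0.05,0],[0,0,-0.1,0],[0,0,-0.1,0],[0,0,-0.1,0]]'
```

```text
t: 16.35
eef_pos: [0.5892, -0.2012, 0.1489]
tool_rot: [0.002, 0.815, 0.58, 0.002]
contact_force: [5.5, -0.5, 4.4]
gripper_width: 0.152
grasp_force: 59.4
```

The force is falling quickly over little travel, so the pin is seated in the notches. Releasing and retreating.

```bash
python3 -m jog '[[0,0,0,0],[0,0,0,0],[0,0,0,0],[0,0,0,0],[0,0,0,0],[0,0,0,0],[0,0,0,0],[0,0,0,0],[0,0,0,0],[0,0,0,0]]' -1 && python3 -m jog '[[0,0,-0.5,0],[0,0,-1.5,0],[0,0,-3.5,0],[0,0,-6,0],[0,0,-9,0],[0,0,-12,0],[0,0,-14.5,0],[0,0,-15.5,0],[0,0,-15.5,0],[0,0,-15.5,0],[0,0,-15.5,0]]'
python3 - <<'E'
from h import *
d=cam('wrist'); P=pts(d); save('w5',d['pixels']); im=d['pixels'].astype(int); r,g,b=im[...,0],im[...,1],im[...,2]
m=(r>110)&(r-b>70)&(g>50)&(np.hypot(P[...,0]-.587,P[...,1]+.2)<.05)&(P[...,2]>.165)
B=bar(P,m); print(B,B[2]-1.238,np.percentile(P[m][:,2],[5,50,95]), 'expect top',.1326+.007+.036)
print(bot.get_obs()['contact_force'])
E
```

```text
t: 17.18
eef_pos: [0.5866, -0.2008, 0.1478]
tool_rot: [-0.0, 0.815, 0.579, -0.0]
contact_force: [-0.3, -0.2, 0.3]
gripper_width: 0.997
grasp_force: 0.0
t: 18.1
eef_pos: [0.5859, -0.2002, 0.3013]
tool_rot: [-0.001, 0.815, 0.579, -0.001]
contact_force: [-0.5, -0.3, -0.3]
gripper_width: 0.999
grasp_force: 0.0
(array([ 0.58864027, -0.20100859]), (0.044900231063365936, 0.013157657347619534), np.float64(1.2389921847395513)) 0.0009921847395513161 [0.17305431 0.17502407 0.17618905] expect top 0.1756
[ 0.05615645 -0.20223518  0.34144424]
```

View pics/w5.png

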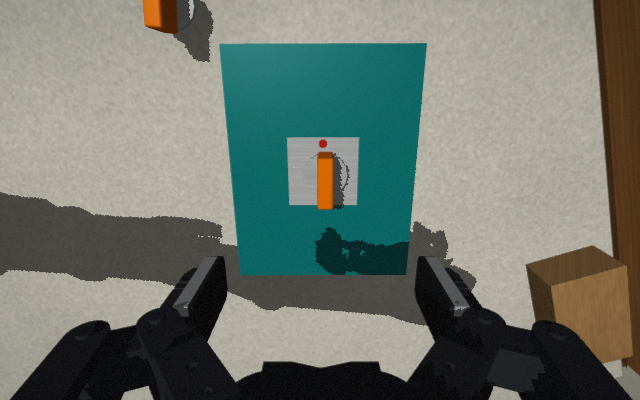

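The knob at (325,180) stands upright with its bar pointing at the red dot (323,143). Its top is at z 0.175, where the 7 mm caught height puts it, and the gripper is clear. Handing in.

```bash
python3 -c "
from station import bot
print(bot.hand_in())"
```

```text
the job is handed in; nothing more can be done
None
```

The kimchi box knob is in the lid's keyhole, pressed, turned a quarter turn and caught, and I've handed the job in; no verdict came back, but the last picture showed it upright at its caught height with the gripper clear.

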